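Hold a snap ring spread at the groove of a pulley spindle

TASK

The belt pulley's spindle stands in the carriage of the small assembly slide: first lock the carriage where it stands by turning its clamp knob clockwise until it is tight. Then squeeze the bent-nose circlip pliers home as they lie on their stand, so that their tips spread the snap ring and hold it, lift them, and slide the ring down over the spindle until it lies flat on the pulley's hub, level with the groove. Do not let it snap in: finish there, still holding the pliers squeezed, with the ring fully spread and only resting on the hub, and leave the other things on the bench where they are.

Things in the scene. Friction and masses are not known exactly. Their poses are not given: they have to be found in the camera images.
- slide_base: assembly slide: grey base plate 235 x 100 x 12 mm fixed on the bench, with a steel rail along its x axis and an aluminium carriage 170 x 70 mm on the rail, carriage top 44 mm above the bench. Origin: centre of the plate's underside; x runs along the rail from the clamp knob towards the spindle. To its left a tall machine fills y > 0.27, x > 0.47; a wall stands on the right at y = -0.42
- carriage (a joint): the carriage along the rail, m, 0 in the middle of its travel of +-16 mm; it slides easily until the knob is tight
- clamp_knob (a joint): the carriage's clamp knob, rad; grows clockwise seen from above; starts loose, between 0 and 0.25; its screw meets the rail at about 1.0, is tight from 1.15 and stops at 1.35. Tightening takes up to 0.25 N m; it stays where it is left. At 0 its bar lies along the slide's x axis and turns with the knob
- clamp_knob_grip (a point): centre of the black clamp knob's upright grip bar (38 mm long, 14 mm thick, 32 mm high; its top is 7 mm above this point, the bar reaches 25 mm below it), on the knob's axis, 81 mm above the bench, 88 mm from the spindle's axis
- shaft_groove (a point): on the spindle's axis at the face of the pulley's hub collar (43 mm diameter), 94 mm above the bench; the spindle is 32 mm in diameter and upright, its ring groove reaches from this face to 4.6 mm above it. The 60 mm pulley lies 13 mm below the face
- shaft_end (a point): centre of the spindle's upper end, 117 mm above the bench; the end is bevelled from 22 mm diameter at the top to the full 32 mm 7 mm lower
- stand: white loading stand, 250 x 66 mm base, fixed on the bench, on which the pliers lie level with their tips in the ring's eyes. Origin: centre of the underside below the pliers' pivot; x points along the pliers to their tips. Its rear crossbar (96 mm long) carries the handle ends 114 mm behind the pivot; its round seat under the ring is 36 mm high
- pliers: circlip pliers, 200 mm long, 0.23 kg, balanced about 45 mm behind the pivot, black handles 10 mm thick and 14 mm high, tips bent straight down. Origin on the pivot axis at mid-thickness, 51 mm above the bench on the stand; x points from handles to tips, z up. The frame belongs to the +y half
- pliers_squeeze (a joint): angle by which the handles are squeezed together, rad: 0 open (sprung), 0.30 at the stop (up to 0.33 in a 25 N grip). Closing them to the stop with the ring on takes about 7 N on each grip point; the tips then stand 51 mm apart. The stop bears any stronger grip (25 N holds the pliers well)
- grip_a (a point): middle of the +y handle where it is to be gripped, mid-height, 75 mm behind the pivot; the handles measure 66 mm over their outsides here when open, 44 mm at the stop (then parallel)
- grip_b (a point): the same point of the -y handle
- ring: steel snap ring, 3 mm thick, 30 mm bore relaxed, two 6 mm eyes beside its gap; it bends at the point across from the gap. On the stand it lies level, gap towards the pliers, a plier pin in each eye; squeezed pliers grip it and it hangs level, its upper face 12 mm below the pliers' mid-plane. Origin: underside at the bending point; the frame belongs to the half with eye_a
- ring_spread (a joint): opening angle of the ring, rad: 0 relaxed, 0.62 to 0.68 with the pliers at their stop (it must exceed 0.3 to pass the spindle); then about 1.3 mm clear of the spindle all round
- ring_back (a point): the ring's bending point across from the gap, mid-thickness. With the pliers at the stop the centre of the ring's bore lies 19.9 mm from here towards the midpoint between the eyes, about 155 mm ahead of the midpoint between the two grip points
- eye_a (a point): centre of one eye of the ring, mid-thickness
- eye_b (a point): centre of the other eye of the ring, mid-thickness
- marker: bystander: thick marker pen, 135 mm, lying between the slide and the robot
- pen: bystander: thin ballpoint pen, 145 mm, lying near the front edge
- dark_vial: bystander: black vial, 29 mm wide and 53 mm high, standing behind the work
- timer: bystander: small flat lab timer, 70 x 62 x 18 mm, lying behind the stand

How it is judged:
By the outcome, as a careful person would: the job done as asked, in the order asked, and still so for the second after the job is handed in, while the arm keeps its last pose, push and grip.
It also fails if it takes over 64 s, if anything falls off the work surface, if the arm or the gripper's body presses on something with over 40 N, if the wrist force passes 120 N, or if a joint passes its speed limit or range.

ROBOT

A 6-joint arm with a two-finger parallel gripper is mounted at the origin on a cart in front of the work surface, level with it; the furniture and walls round the work are solid. World frame = base frame: x ahead of the robot, y to its left, z up, the work surface at z = 0. Lengths are in m, angles in degrees, forces in N, time in s.
With the tool pointing down it reaches from about 0.325 to 0.775 m from the base axis. Payload 5.5 kg.
Tool frame: the origin (TCP) lies at the centre of the arm's flange, where the gripper is bolted on; the fingertips stand 182 mm ahead of it and the grasp point (between the pads) lies 163 mm ahead of it; z points along the fingers, y is the line along which they close (so a half turn about z gives the same grasp; the last joint's range is limited). The gripper opens to 88 mm and grips with 3 to 60 N. Pads are 20 mm wide; open, the fingers measure 115 mm over their backs; the gripper's body (75 mm by 178 mm) begins 61 mm behind the grasp point.
Start: joints at [61.037, 5.22, 70.514, -0, 104.267, -3.249], TCP at [0.26, 0.541, 0.405] pointing down, gripper open.
Joint ranges: [-164.24, 164.24], [-49.07, 125.15], [9.68, 141.18], [-86.29, 266.29], [3.28, 154.24], [-151.56, 151.56]. Speed limits (degrees/s): [147.25, 147.25, 172.46, 180, 180, 180].

INTERFACE

Orientations are given as [roll, pitch, yaw] about the fixed x, y, z axes, in that order (R = Rz(yaw) Ry(pitch) Rx(roll)).
In Python, from station import r gives the robot as it stands. The module is installed in compiled form; this text tells all that it offers. Calls block until the motion is done:
- r.reach(position, orientation): joint-space move of the TCP to a pose.
- r.servo_line(position, rotation=None, speed=0.15): straight line of the TCP; rotation=None keeps the orientation; speed is the mean speed in m/s.
- r.move_joints(angles): joint-space move.
- r.let_go() and r.grab(squeeze=None): open the fingers fully, or close them until they stop; squeeze is the grip in N (None keeps the last).
- r.wait(seconds).
- r.inverse_kinematics(position, orientation): joint angles nearest the present ones, or None.
- r.sense(): the state.
- r.snapshot(name): name is "scene" or "top" or "wrist"; returns a dict with "frame" (400x640x3 uint8, red, green, blue), "fx", "fy", "cx", "cy" (pixels), "R" (3x3) and "t" (3): a world point X has camera coordinates R X + t. Camera axes: x right, y down, z forward; pixel columns grow to the right and rows downward; lengths in m; the calibration is good to about 2 mm. A picture is of the moment at which its call begins. There is no depth.
A pose or a line that the arm cannot do raises r.IKError and nothing moves.
- r.hand_in(): hands the job in; it is judged then, once.
The state is a dict: "clock": time; "joints": joint angles; "joint_vel": joint speeds; "joint_torque": joint torques, N m; "tcp_pos": TCP position; "orientation": TCP orientation; "contact_force": force on the tool from outside, world axes, zero at the start; "torque": the same for the moment, N m; "opening": finger opening in m; "gripper_force": force on a finger pad.
Only numpy, scipy, OpenCV 4.12 (cv2) and the standard library are available. Lean on these libraries where they do the work, as an engineer would, in place of code of your own. Each camera call takes 0.05 s, during which the arm holds its last target. There are 200 camera calls.

## Working session

There is one attempt and no reset: what is moved stays moved. The work goes in short steps, each a Python script; the robot and the scene stay as the last script left them, time stands still between calls to the robot, and variables do not carry over. Pictures are saved under pics/ and viewed, at most 10 in all, crops included, and the job is handed in when it is done.

```bash
mkdir -p pics; ls
python3 - <<'E'
from station import r
import cv2,numpy as np
for n in("scene","top"):
    s=r.snapshot(n); np.savez(f"{n}.npz",**s)
    cv2.imwrite(f"pics/{n}.png",s["frame"][:,:,::-1])
    print(n,s["fx"],s["cx"],s["cy"],np.round(s["R"],3).tolist(),np.round(s["t"],3), -s["R"].T@s["t"])
print(r.sense())
E
```

```text
pics
scene 445.3138499145887 314.3832803575114 207.44227729663427 [[-0.865, -0.501, 0.005], [-0.386, 0.659, -0.645], [0.32, -0.56, -0.764]] [0.442 0.306 0.772] [0.25373115 0.4524765  0.78462073]
top 499.53625898590235 322.3608177099357 199.38227930059426 [[-0.01, -1.0, 0.003], [-0.983, 0.009, -0.181], [0.181, -0.005, -0.983]] [-0.059  0.551  1.116] [ 0.33865317 -0.0578246   1.19765049]
{'clock': 0.1, 'joints': array([ 6.10349720e+01,  5.25935622e+00,  7.05745300e+01,  7.51276033e-04,
        1.04265875e+02, -3.25110440e+00]), 'joint_vel': array([-0.06766562, -0.01947975, -0.21308225, -0.03813241, -0.03674875,
        0.00779264]), 'joint_torque': array([ 3.63895109e-03, -4.47853088e+01, -4.07571352e+01,  6.98692328e-02,
        2.83753179e-02, -9.69995813e-05]), 'tcp_pos': array([0.26037748, 0.54062266, 0.40361823]), 'orientation': array([-1.79900441e+02, -6.38491726e-03,  1.54286255e+02]), 'contact_force': array([ 0.05982753, -0.17849485, -0.84514454]), 'torque': array([-0.01925093, -0.03290744,  0.02540957]), 'gripper_force': 0.0, 'opening': 0.0873998424047445}
```

View pics/scene.png

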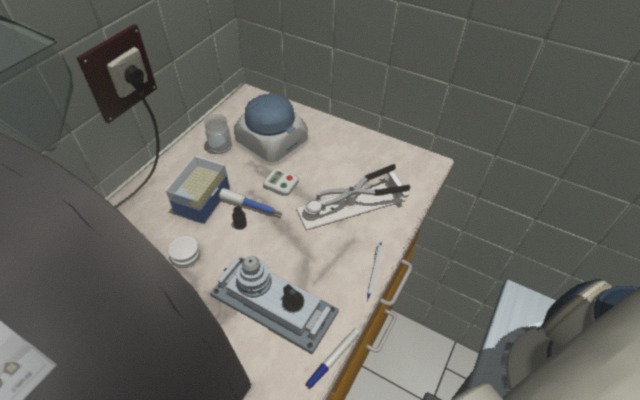

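View pics/top.png

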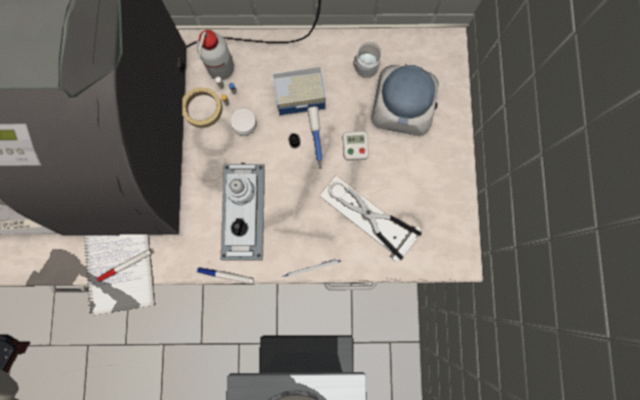

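The top view shows the spindle end at about (238,186) and the knob at about (239,227). The pliers' ring is near (338,188), the pivot near (371,214), and the handle ends near (397,255) and (418,231). Next I'll compute coarse positions and move the wrist camera over each.

```bash
cat > h.py <<'E'
import numpy as np,cv2
from station import r
def ray(s,u,v,z):
    R,t=np.array(s["R"]),np.array(s["t"])
    c=-R.T@t; d=R.T@np.array([(u-s["cx"])/s["fx"],(v-s["cy"])/s["fy"],1])
    return c+d*(z-c[2])/d[2]
def proj(s,X):
    p=np.array(s["R"])@np.asarray(X,float)+s["t"]
    return np.array([s["fx"]*p[0]/p[2]+s["cx"],s["fy"]*p[1]/p[2]+s["cy"]])
def shot(n,f):
    s=r.snapshot(n); np.savez(f"{f}.npz",**s); cv2.imwrite(f"pics/{f}.png",s["frame"][:,:,::-1]); return s
E
python3 - <<'E'
from h import *
s=np.load("top.npz")
for n,u,v,z in [("shaft",238,186,.117),("knob",239,227,.088),("ring",338,188,.038),("pivot",371,214,.055),("h1",397,255,.055),("h2",418,231,.055),
 ("b1",224,164,.012),("b2",264,164,.012),("b3",261,259,.012),("b4",221,259,.012)]: print(n,ray(s,u,v,z).round(3))
for p in ([.45,.18,.40],[.42,-.13,.38]):
  for yaw in (0,90,-90,180): print(p,yaw,r.inverse_kinematics(p,[180,0,yaw]))
E
```

```text
shaft [0.57  0.123 0.117]
knob [0.482 0.123 0.088]
ring [ 0.579 -0.101  0.038]
pivot [ 0.514 -0.176  0.055]
h1 [ 0.419 -0.233  0.055]
h2 [ 0.473 -0.283  0.055]
b1 [0.647 0.175 0.012]
b2 [0.646 0.078 0.012]
b3 [0.415 0.082 0.012]
b4 [0.416 0.177 0.012]
[0.45, 0.18, 0.4] 0 [ 1.77787164e+01 -1.26279878e+01  8.80738882e+01 -2.54444375e-14
  1.04554100e+02  1.07778716e+02]
[0.45, 0.18, 0.4] 90 [ 1.77787164e+01 -1.26279878e+01  8.80738882e+01 -2.54444375e-14
  1.04554100e+02  1.77787164e+01]
[0.45, 0.18, 0.4] -90 None
[0.45, 0.18, 0.4] 180 [ 17.77871642 -12.62798783  88.0738882    0.         104.55409963
 -72.22128358]
[0.42, -0.13, 0.38] 0 [-2.16338049e+01 -1.99442681e+01  9.60659730e+01 -2.54444375e-14
  1.03878295e+02  6.83661951e+01]
[0.42, -0.13, 0.38] 90 [-21.63380492 -19.94426809  96.06597302   0.         103.87829508
 -21.63380492]
[0.42, -0.13, 0.38] -90 None
[0.42, -0.13, 0.38] 180 [ -21.63380492  -19.94426809   96.06597302    0.          103.87829508
 -111.63380492]
```

Run:
```python
from h import *
# stay high; look at slide then pliers
r.reach([.42,.125,.36],[180,0,180]); r.wait(.3); a=shot("wrist","w_slide")
r.reach([.43,-.17,.36],[180,0,50]); r.wait(.3); b=shot("wrist","w_pl")
for s in(a,b): print(np.round(s["R"],3).tolist(),-s["R"].T@s["t"],s["fx"])
print(r.sense()["clock"])
cv2.imwrite("pics/w1.png",np.vstack([a["frame"],b["frame"]])[:,:,::-1][:, :].copy() if 0 else cv2.resize(np.hstack([a["frame"],b["frame"]])[:,:,::-1],(800,250)))
```

```text
[[-0.001, 1.0, 0.001], [0.969, 0.001, 0.246], [0.246, 0.001, -0.969]] [0.35362776 0.12478313 0.34086229] 335.46055087600513
[[0.767, -0.642, -0.001], [-0.621, -0.743, 0.247], [-0.159, -0.189, -0.969]] [ 0.47394209 -0.11869808  0.34089517] 335.46055087600513
3.8667
```

View pics/w_slide.png

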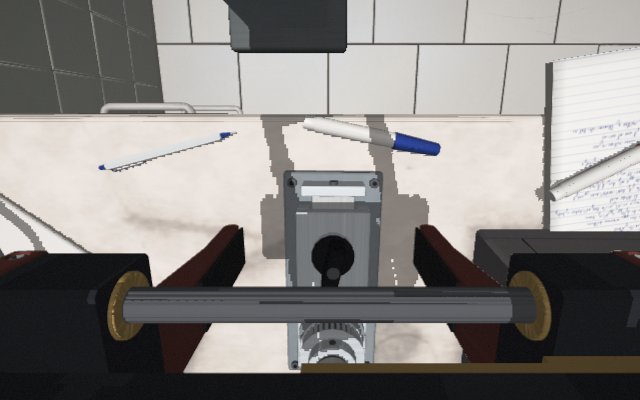

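View pics/w_pl.png

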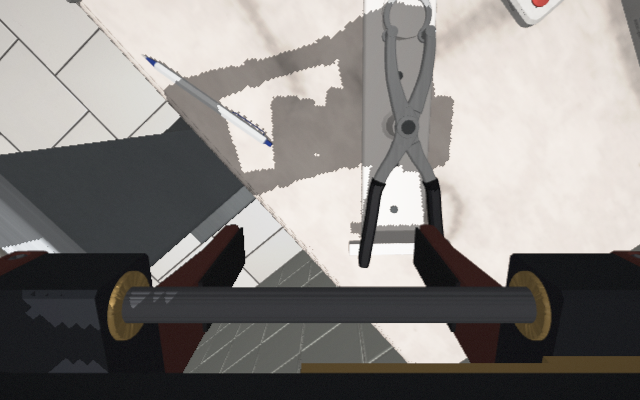

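The knob is centred near (333,258) in the slide view, its bar almost along x. The pliers point straight up in the other image: pivot (408,127), ring (407,15), and stand edges vertical, so yaw is about 50°. I'll take better-centred views.

Run:
```python
from h import *
r.reach([.505,-.194,.36],[180,0,50]); r.wait(.3); b=shot("wrist","p2")
r.reach([.463,.123,.36],[180,0,0]); r.wait(.3); a=shot("wrist","s2")
print(r.sense()["clock"],r.sense()["tcp_pos"])
up=lambda im,x0,x1,y0,y1,k:cv2.resize(im[y0:y1,x0:x1,::-1],None,fx=k,fy=k,interpolation=cv2.INTER_CUBIC)
cv2.imwrite("pics/p2c.png",up(b["frame"],220,420,0,290,2))
cv2.imwrite("pics/s2c.png",up(a["frame"],230,410,0,240,2.5))
```

```text
6.3083 [0.46317317 0.12261211 0.35996609]
```

View pics/s2c.png

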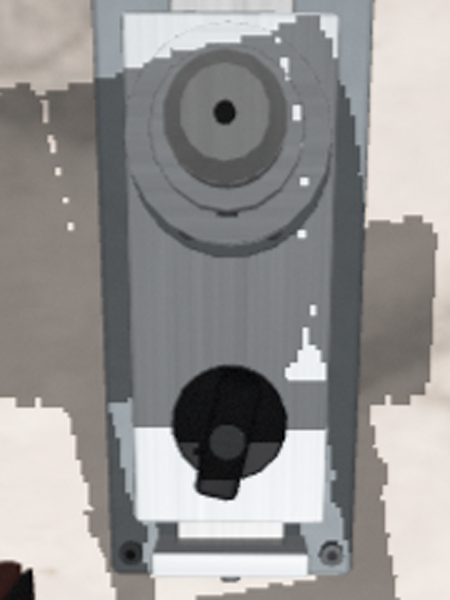

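View pics/p2c.png

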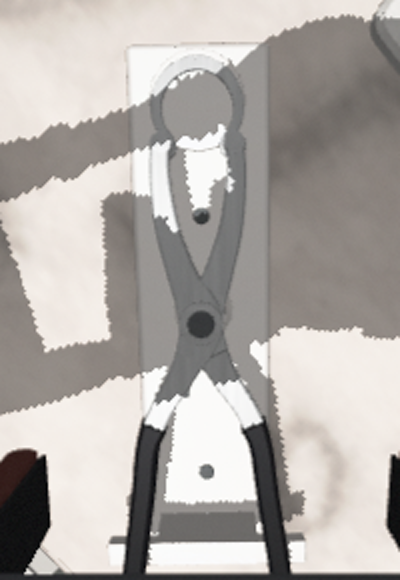

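The slide crop shows the spindle hole at px (320.1,44.8), the knob bar's top dot at px (320.8,176.4), and the bar turned clockwise by about 0.19 rad. The pliers crop shows the pivot at px (320.5,162) and the handles running down symmetrically. I'll extract the handle axis numerically.

Run:
```python
from h import *
s=np.load("s2.npz")
print("cx,cy",s["cx"],s["cy"],s["fy"])
print("shaft",ray(s,320.1,44.6,.117),"knob",ray(s,320.8,176.4,.088))
print("bar ang pts",ray(s,230+218/2.5,493/2.5,.088),ray(s,230+241/2.5,385/2.5,.088))
for x in(150,210,275,335): pass
p=np.load("p2.npz"); g=cv2.cvtColor(p["frame"],cv2.COLOR_RGB2GRAY).astype(int)
P=[]
for row in range(222,284,6):
    d=np.where(g[row,272:378]<75)[0]+272
    sp=np.split(d,np.where(np.diff(d)>3)[0]+1)
    sp=[q for q in sp if len(q)>5]
    print(row,[(q[0],q[-1]) for q in sp])
    if len(sp)==2:
        A=ray(p,sp[0][[0,-1]].mean()+.0,row,.058); B=ray(p,sp[1][[0,-1]].mean(),row,.058); P.append((A+B)/2); print(P[-1].round(4),np.linalg.norm(A-B).round(4))
piv=ray(p,220+201/2,324/2,.058)
print("pivot",piv)
for q in P: v=piv-q; print(np.degrees(np.arctan2(v[1],v[0])).round(2),np.linalg.norm(v[:2]).round(4))
eyes=(ray(p,220+160/2,140/2,.039)+ray(p,220+239/2,136/2,.039))/2; print("eyes",eyes,np.degrees(np.arctan2(*(eyes-piv)[[1,0]])),np.linalg.norm((eyes-piv)[:2]))
for u,v in((127,45),(269,45)): print(ray(p,220+u/2,v/2,.008))
```

```text
cx,cy 328.78969120119575 196.67484812364012 335.46055087600513
shaft [0.57062029 0.12732122 0.117     ] knob [0.48237324 0.12813066 0.088     ]
bar ang pts [0.46592143 0.13103616 0.088     ] [0.49952427 0.1238036  0.088     ]
222 [(np.int64(289), np.int64(299)), (np.int64(345), np.int64(355))]
[ 0.4823 -0.2122  0.058 ] 0.0498
228 [(np.int64(288), np.int64(298)), (np.int64(346), np.int64(356))]
[ 0.4786 -0.2165  0.058 ] 0.0518
234 [(np.int64(287), np.int64(298)), (np.int64(347), np.int64(357))]
[ 0.4751 -0.221   0.058 ] 0.0534
240 [(np.int64(287), np.int64(297)), (np.int64(348), np.int64(358))]
[ 0.4716 -0.2255  0.058 ] 0.055
246 [(np.int64(286), np.int64(297)), (np.int64(349), np.int64(359))]
[ 0.468  -0.2301  0.058 ] 0.0566
252 [(np.int64(285), np.int64(296)), (np.int64(349), np.int64(359))]
[ 0.4639 -0.2343  0.058 ] 0.0578
258 [(np.int64(285), np.int64(295)), (np.int64(350), np.int64(360))]
[ 0.4602 -0.239   0.058 ] 0.0595
264 [(np.int64(284), np.int64(294)), (np.int64(352), np.int64(361))]
[ 0.4566 -0.2437  0.058 ] 0.062
270 [(np.int64(283), np.int64(294)), (np.int64(352), np.int64(362))]
[ 0.4527 -0.2483  0.058 ] 0.0633
276 [(np.int64(283), np.int64(293)), (np.int64(354), np.int64(363))]
[ 0.4491 -0.2532  0.058 ] 0.0654
282 [(np.int64(282), np.int64(292)), (np.int64(355), np.int64(364))]
[ 0.4451 -0.2579  0.058 ] 0.0676
pivot [ 0.51597442 -0.17047963  0.058     ]
51.09 0.0536
50.96 0.0593
51.05 0.065
51.13 0.0707
51.2 0.0765
50.78 0.0824
50.86 0.0883
50.93 0.0943
50.86 0.1003
51.04 0.1064
50.97 0.1125
eyes [ 0.56464753 -0.111441    0.039     ] 50.49687092917453 0.07651555489462473
[ 0.56683762 -0.05691474  0.008     ]
[ 0.61612651 -0.09824762  0.008     ]
```

Run:
```python
from h import *
w=np.load("w_slide.npz"); print("knob yaw180",ray(w,333,272.5,.088))
K=[.4824,.128]
r.reach([*K,.30],[180,0,169]); r.servo_line([*K,.243],speed=.06)
print(r.sense()["contact_force"]); 
r.grab(40); r.wait(.3); q=r.sense(); print("grip",q["opening"],q["contact_force"],q["torque"],q["gripper_force"],q["tcp_pos"],q["clock"])
s=shot("top","top_k0")
```

```text
knob yaw180 [0.48232513 0.12855286 0.088     ]
[ 0.07554715 -0.27091923  0.00503007]
grip 0.013641237738423068 [1.07170706 5.57929905 0.16634891] [ 0.91782081 -0.16524932 -0.18930897] 39.693403244018555 [0.48240074 0.12844312 0.24300679] 11.325
```

Run:
```python
from h import *
K=[.4824,.1286]
for y in [155,141,128,118,112,107.5]:
    r.reach([*K,.243],[180,0,y]); q=r.sense(); print(y,q["orientation"][2].round(1),q["contact_force"].round(1),q["torque"].round(2),q["tcp_pos"].round(4),q["clock"])
```

```text
155 155.2 [ 0.5  2.9 -0.1] [ 0.53  0.01 -0.13] [0.4824 0.1286 0.243 ] 11.7167
141 141.3 [0.5 2.  0.6] [ 0.36  0.07 -0.13] [0.4824 0.1285 0.243 ] 12.0583
128 128.4 [-1.9  1.9  0.9] [ 0.27  0.18 -0.12] [0.4824 0.1285 0.243 ] 12.3917
118 118.4 [-0.7  0.5  1.4] [ 0.15  0.3  -0.12] [0.4823 0.1285 0.243 ] 12.6833
112 112.4 [-1.6  0.9  1.6] [ 0.08  0.43 -0.06] [0.4823 0.1285 0.243 ] 12.9333
107.5 107.8 [-2.8  0.9  2.5] [ 0.03  0.62 -0.08] [0.4823 0.1285 0.243 ] 13.1833
```

Run:
```python
from h import *
K=[.4824,.1286]
r.reach([*K,.243],[180,0,105]); r.wait(.2); q=r.sense(); print(q["orientation"][2].round(1),q["contact_force"].round(1),q["torque"].round(2),q["opening"])
r.let_go(); r.servo_line([*K,.31],speed=.12)
r.reach([.463,.123,.36],[180,0,0]); r.wait(.2); a=shot("wrist","s3"); print(r.sense()["clock"])
b=np.load("s2.npz")
up=lambda im:cv2.resize(im[0:240,230:410,::-1],None,fx=2.2,fy=2.2,interpolation=cv2.INTER_CUBIC)
cv2.imwrite("pics/s3c.png",np.hstack([up(b["frame"]),up(a["frame"])]))
```

```text
105.1 [-3.3 -0.4  3.1] [-0.23  0.81  0.04] 0.013390232069004446
17.4083
```

View pics/s3c.png

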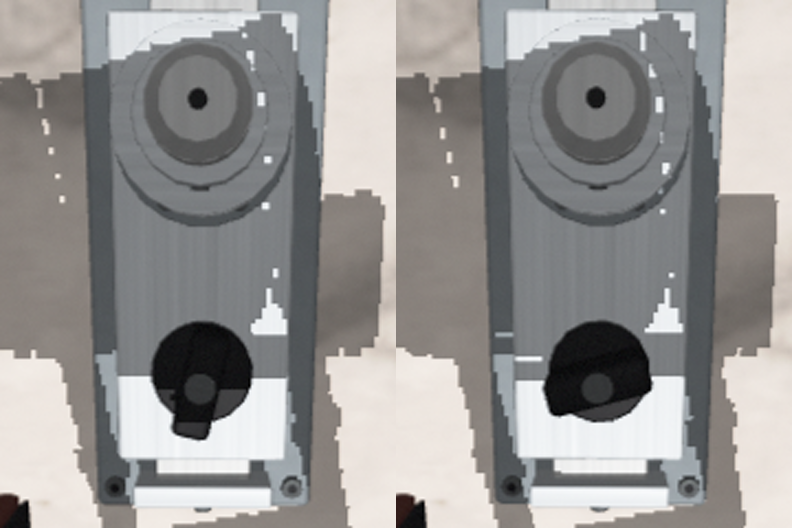

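The right half shows the knob bar turned to about 75° clockwise (tight), with the spindle hole at the same pixel as before, so the carriage didn't move. Next, the pliers.

Run:
```python
from h import *
G=[.4688,-.2288]
r.reach([*G,.32],[180,0,51]); r.servo_line([*G,.214],speed=.1); q=r.sense(); print(q["contact_force"],q["tcp_pos"])
r.grab(25); r.wait(.3); q=r.sense(); print("grip",q["opening"],q["contact_force"],q["torque"],q["gripper_force"],q["tcp_pos"],q["clock"])
shot("top","t_g"); shot("wrist","w_g");
```

```text
[-0.39013572 -0.4216681   0.40103528] [ 0.46907138 -0.22896764  0.21493691]
grip 0.04065610725632334 [-2.10969894 -1.09414203  5.35077529] [-0.21520542  0.47175528 -0.01113544] 25.00069923698902 [ 0.46883811 -0.22892347  0.21443367] 21.1333
```

Run:
```python
from h import *
G=r.sense()["tcp_pos"][:2]
r.servo_line([.4688,-.2288,.32],speed=.1)
q=r.sense(); print(q["opening"],q["contact_force"],q["torque"])
c,s=np.cos(np.radians(51)),np.sin(np.radians(51))
T=np.array([.5706-.155*c,.1276-.155*s])
r.reach([*T,.32],[180,0,51]); r.wait(.3); q=r.sense(); print(T,q["tcp_pos"],q["opening"],q["contact_force"],q["clock"])
a=shot("top","t_h"); b=shot("scene","s_h"); w=shot("wrist","w_h")
p=proj(a,[.5706,.1276,.142]).astype(int); k=proj(b,[.5706,.1276,.142]).astype(int); print(p,k,proj(a,[.5706,.1276,.117]),proj(b,[.5706,.1276,.117]))
up=lambda im,p:cv2.resize(im[p[1]-25:p[1]+35,p[0]-30:p[0]+30,::-1],None,fx=6.6,fy=6.6,interpolation=cv2.INTER_CUBIC)
cv2.imwrite("pics/hov.png",np.hstack([up(a["frame"],p),up(b["frame"],k)]))
```

```text
0.04060698516931793 [-0.24412107 -0.32792108 -2.51739104] [-0.1891106   0.22463216  0.02365468]
[0.47305534 0.00714238] [0.4732159  0.00623618 0.31992225] 0.040761847532850774 [ 0.55309453  0.88995437 -3.23275564] 23.675
[233 183] [248 252] [235.71857865 185.5884064 ] [249.84073068 260.37416625]
```

View pics/hov.png

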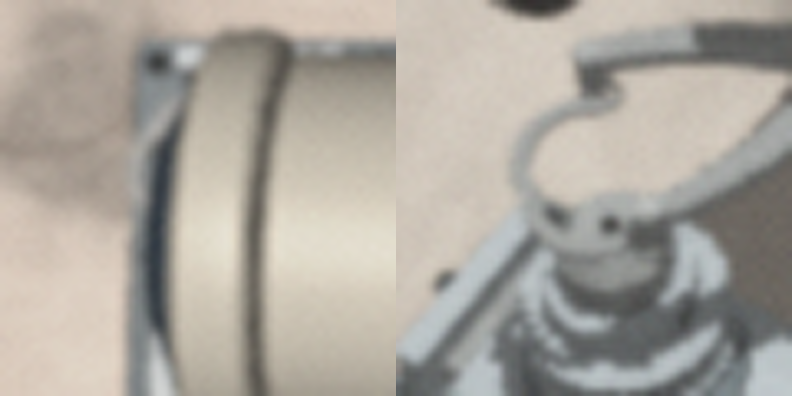

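The scene camera sees the ring; the top view is blocked by the arm. The spindle's hole is at crop (610,222), close to the predicted (606,220). The ring's inner edge is at about x=530 on the left and y=108 at the top. I'll compare those with the prediction.

Run:
```python
from h import *
q=r.sense(); print(q["tcp_pos"],q["orientation"],q["contact_force"])
b=np.load("s_h.npz"); t=q["tcp_pos"]
d=np.array([np.cos(np.radians(51)),np.sin(np.radians(51)),0]); n=np.array([-d[1],d[0],0])
C=np.array([t[0],t[1],t[2]-.163-.0135])+.155*d
a=np.linspace(0,2*np.pi,181)
pic=lambda X:((proj(b,X)-[218,227])*6.6+[396,0]).round(0)
for R in(.0173,.0222):
    E=np.array([pic(C+R*(np.cos(x)*d+np.sin(x)*n)) for x in a]); print(R,"x",E[:,0].min(),E[:,0].max(),"y",E[:,1].min(),E[:,1].max())
print("C",C,pic(C),"back",pic(C+.0199*d),"eyes",pic(C-.004*d+.0255*n),pic(C-.004*d-.0255*n))
for v in([.001,0,0],[0,.001,0],[0,0,.001]): print(pic(C+np.array(v)*10)-pic(C))
print("spindle top",pic([.5706,.1276,.117]))
```

```text
[0.47312599 0.00670982 0.3199664 ] [-1.79994970e+02  3.56068050e-03  5.09535107e+01] [-0.59949352 -0.39915713 -2.94189528]
0.0173 x 530.0 662.0 y 110.0 218.0
0.0222 x 511.0 681.0 y 95.0 234.0
C [0.57067065 0.12716745 0.1434664 ] [596. 163.] back [523. 185.] eyes [638. 235.] [585.  85.]
[-31. -16.]
[-22.  28.]
[ -4. -22.]
spindle top [606. 220.]
```

```bash
cat >> h.py <<'E'
def ft(n=4,dt=.03):
    L=[]
    for _ in range(n): r.wait(dt); q=r.sense(); L.append(np.r_[q["contact_force"],q["torque"]])
    return np.mean(L,0)
E
python3 - <<'E'
from h import *
T=np.array([.4727,.0072])
r.servo_line([*T,.299],speed=.05); r.wait(.2)
b=ft(8); print("base",b.round(2)); np.save("base.npy",b)
z=.299
while z>.2851:
    z-=.0015
    r.servo_line([*T,z],speed=.02); f=ft()-b
    print(round(z,4),f.round(2),r.sense()["tcp_pos"].round(4),T.round(4))
    if np.hypot(f[0],f[1])>.8: T+=np.clip(f[:2]*.0003,-.0006,.0006)
    if abs(f[2])>8 or np.hypot(f[0],f[1])>8: print("STOP"); break
print(r.sense()["clock"],r.sense()["opening"])
E
```

```text
base [-0.   -0.11 -2.43 -0.13  0.16  0.  ]
0.2975 [-0.04 -0.12  0.16 -0.01  0.03  0.02] [0.4727 0.0072 0.2974] [0.4727 0.0072]
0.296 [-0.22  0.15 -0.19 -0.01  0.04  0.  ] [0.4727 0.0072 0.296 ] [0.4727 0.0072]
0.2945 [-0.23  0.06  0.13 -0.   -0.   -0.02] [0.4727 0.0072 0.2945] [0.4727 0.0072]
0.293 [-0.26  0.11  0.06  0.    0.02  0.01] [0.4727 0.0072 0.293 ] [0.4727 0.0072]
0.2915 [ 0.11  0.24 -0.34  0.01 -0.02 -0.  ] [0.4727 0.0072 0.2915] [0.4727 0.0072]
0.29 [ 0.24  0.03  0.27  0.02  0.02 -0.01] [0.4727 0.0072 0.29  ] [0.4727 0.0072]
0.2885 [-0.57  0.21  0.09 -0.    0.03  0.  ] [0.4727 0.0072 0.2885] [0.4727 0.0072]
0.287 [-0.01 -0.02 -0.25  0.    0.02  0.01] [0.4727 0.0072 0.287 ] [0.4727 0.0072]
0.2855 [ 0.08 -0.03 -0.01 -0.04  0.06  0.01] [0.4727 0.0072 0.2855] [0.4727 0.0072]
0.284 [ 0.18 -0.05 -0.6  -0.01  0.02  0.01] [0.4727 0.0072 0.284 ] [0.4727 0.0072]
28.6917 0.04020599117115511
```

Past the bevel with no contact. I'll continue down to the hub.

Run:
```python
from h import *
T=np.array([.4727,.0072]); b=np.load("base.npy"); z=.284
while z>.2695:
    z-=.0015 if z>.2755 else .0005
    r.servo_line([*T,z],speed=.02); f=ft()-b
    print(round(z,4),f.round(2),r.sense()["tcp_pos"].round(4))
    if np.hypot(f[0],f[1])>.8 and f[2]<1: T+=np.clip(f[:2]*.0003,-.0006,.0006)
    if f[2]>2 or np.hypot(f[0],f[1])>6: print("STOP"); break
print(r.sense()["clock"],r.sense()["opening"],T)
s=shot("scene","s_d"); k=proj(s,[.5706,.1276,.097]).astype(int)
cv2.imwrite("pics/down.png",cv2.resize(s["frame"][k[1]-30:k[1]+25,k[0]-35:k[0]+45,::-1],None,fx=9,fy=9,interpolation=cv2.INTER_CUBIC))
```

```text
0.2825 [ 0.03  0.2   0.18  0.01  0.04 -0.02] [0.4727 0.0072 0.2825]
0.281 [-0.27  0.15  0.27  0.01  0.01  0.01] [0.4727 0.0072 0.281 ]
0.2795 [-0.17  0.2  -0.02 -0.01 -0.   -0.01] [0.4727 0.0072 0.2795]
0.278 [-0.68  0.44 -0.23  0.    0.01 -0.  ] [0.4727 0.0072 0.278 ]
0.2765 [ 0.32  0.01  0.15 -0.01  0.03 -0.03] [0.4725 0.0073 0.2765]
0.275 [ 0.11 -0.09 -0.22 -0.01  0.01 -0.04] [0.4725 0.0073 0.275 ]
0.2745 [-0.06  0.4   0.17 -0.01 -0.01  0.01] [0.4725 0.0073 0.2745]
0.274 [-0.25 -0.07  0.4  -0.   -0.03 -0.03] [0.4725 0.0073 0.274 ]
0.2735 [-0.45 -0.13  0.68  0.01 -0.01  0.02] [0.4725 0.0073 0.2735]
0.273 [ 0.42  0.16  0.24  0.02 -0.    0.01] [0.4725 0.0073 0.273 ]
0.2725 [-0.03  0.07  0.96  0.04 -0.06  0.01] [0.4725 0.0073 0.2725]
0.272 [-0.23 -0.29  1.12  0.05 -0.07 -0.02] [0.4725 0.0073 0.2721]
0.2715 [-0.48 -0.52  1.39  0.07 -0.06 -0.01] [0.4725 0.0073 0.2716]
0.271 [-0.39 -0.59  1.71  0.06 -0.05 -0.01] [0.4725 0.0073 0.2711]
0.2705 [-0.81 -0.02  1.85  0.09 -0.05  0.01] [0.4725 0.0073 0.2705]
0.27 [-0.89 -0.48  2.33  0.11 -0.04 -0.01] [0.4725 0.0073 0.27  ]
STOP
34.825 0.04047944244932579 [0.47249613 0.00733156]
```

View pics/down.png

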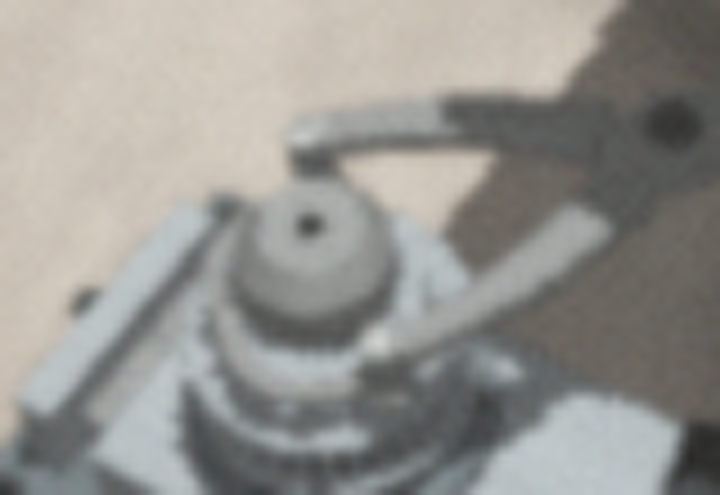

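The ring surrounds the spindle and sits on the hub collar, with both tips spread and the spindle hole at (308,224). Contact began at z≈0.2725, so I pressed about 2 mm too far. I'll ease back to level with light contact.

Run:
```python
from h import *
b=np.load("base.npy"); T=[.4725,.0073]
for z in(.2708,.2715,.2719):
    r.servo_line([*T,z],speed=.01); f=ft(8)-b; q=r.sense(); print(z,f.round(2),q["tcp_pos"].round(4),q["opening"],q["clock"])
    if f[2]<1.0: break
```

```text
0.2708 [-0.14 -0.14  1.43  0.12 -0.09 -0.01] [0.4725 0.0073 0.2708] 0.04075817091756724 35.3917
0.2715 [-0.1   0.31  0.96  0.15 -0.1   0.01] [0.4725 0.0073 0.2715] 0.04067631180243684 35.9083
```

Run:
```python
from h import *
r.wait(.5); print((ft(8)-np.load("base.npy")).round(2), r.sense()["gripper_force"],r.sense()["opening"]); print(r.hand_in())
```

```text
[ 0.64  0.44  1.06  0.16 -0.14 -0.  ] 24.999740906059742 0.04034998575339606
the job is handed in; nothing more can be done
None
```

I handed the job in at about 37 s: the clamp knob is turned to about 1.3 rad (tight range) without moving the carriage, and the spread ring rests on the hub with about 1 N of contact, pliers still squeezed at 25 N; the judge's result was not shown.

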